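# Latch the packed cup case

### The job

The cup case is packed: shut its front door, hook the loop of its draw latch onto the keeper on the door's top edge, and snap the lever down flat, over centre, so that the door is held tight. Leave the milk jug and the espresso cup standing where they are.

Things in the scene. Friction and masses are not known exactly. Their poses are not given: they have to be found in the camera images.
- cup_case: Grey case with aluminium edges, fixed on the counter, 160 deep (x) x 220 wide (y) x 160 high, two mugs inside. Origin: centre of its underside, on the counter; x points from the front to the back, y to its left as seen by one facing its front, z up. The door is at the front (-x side), the draw latch on the middle of the top.
- case_door (a joint): Door's angle in rad: 0 shut, grows as its top tips out to the front (at most 0.6). The door is a panel 220 wide, 148 high, 20 thick, hinged along its lower rear edge (12 mm above the counter, case x = -80 mm). The stiff hinge stays where it is left; pushing near the top takes about 7 N. No handle: push its front face.
- door_top (a point): Middle of the door's upper front edge (160 mm above the counter and at case x = -100 mm when shut). Axes as the case's when shut; they tip with the door.
- keeper (a point): Seat in the keeper, a steel hook 24 wide on the middle of the door's top edge: where the hooked crossbar's axis lies, 22 mm above that edge; door shut: 182 mm above the counter, case x = -96 mm. Its post is 4 mm behind (+x); its lip runs above, from 6 to 10 mm over this point, forward to 6 mm in front (-x). The mouth is open to the front and below. Axes as the case's, tip with the door.
- loop_bar (a point): Middle of the loop's crossbar, 8 round, 42 long across the case. The loop, 42 wide, swings on a pin on the lever, 92 mm from the bar (local -x: from pin to bar); it starts raised to the front and stays where it is left. To hook: bar down in front of the lip, then back under the lip against the post. The lever is pushed along (about 10 N) to about 1.05 rad.
- loop_tab (a point): Centre of the finger tab on the end of the loop: a steel plate 48 wide (case y) x 5 thick x 36 high, square to the loop, 14.5 mm beyond the crossbar (local -x), its centre 12 mm above the crossbar's axis (local z). With the loop level its top is 30 mm above that axis. Pinch it across its 48 mm width from above; no part of the loop is wider.
- latch_lever (a joint): Lever's angle in rad: 0 shut, flat, pointing to the case's back (+x); pi/2 upright; more leans to the front; at most 2.3. Stays where it is left. The loop's pin is 20 mm from the pivot, 20 degrees below the lever when shut: the hooked loop goes taut at about 1.0 rad, pulls hardest (40 N, 4 N on the lever's end) at 0.35 rad, and below about 0.2 rad the lever snaps shut by itself.
- lever_end (a point): Upper face near the lever's free end, 78 mm from its pivot. The lever is a 30 wide, 5 thick steel plate, 92 long from the pivot, its last 14 mm curled up a little; shut, its upper face is 26 mm above the case's top (186 mm above the counter).
- lever_pivot (a point): The lever's pivot axis, midway: 182 mm above the counter, case x = -20 mm, y = 0.
- jug_mid (a point): Bystander: steel milk jug 125x84x112; half-way up.
- espresso_cup_mid (a point): Bystander: brown espresso cup with a handle, 64x87x50; half-way up.

How it is judged:
On the way:
1. the loop's crossbar is hooked under the keeper's lip while the lever still stands up (x of loop_bar in the frame of keeper between -0.009 and 0.004 m and z of loop_bar in the frame of keeper between -0.02 and 0.005 m and value of joint latch_lever above 0.5 rad), for 0.1 s.
At the end, for the whole second after the job is handed in: The door is shut (within 0.04 rad), the loop's crossbar lies in the keeper's mouth (within 6 mm in front of its seat, under the lip and not more than 20 mm below the seat), and the lever lies flat (within 0.06 rad) and at rest (value of joint case_door below 0.04 rad and value of joint latch_lever below 0.06 rad and x of loop_bar in the frame of keeper between -0.006 and 0.004 m and z of loop_bar in the frame of keeper between -0.02 and 0.005 m and velocity of joint latch_lever below 0.05 rad/s); the robot touches nothing.
It fails at once if the milk jug is moved more than 30 mm (distance of jug_mid from where it was at the start of the episode above 0.03 m).
It fails at once if the espresso cup is moved more than 30 mm (distance of espresso_cup_mid from where it was at the start of the episode above 0.03 m).
It also fails if it takes over 64 s, if anything falls off the work surface, if the arm or the gripper's body presses on something with over 40 N, if the wrist force passes 120 N, or if a joint passes its speed limit or range.

### The arm

A 6-joint arm with a two-finger parallel gripper is mounted at the origin on a cart in front of the work surface, level with it; the furniture and walls round the work are solid. World frame = base frame: x ahead of the robot, y to its left, z up, the work surface at z = 0. Lengths are in m, angles in rad, forces in N, time in s.
With the tool pointing down it reaches from about 0.275 to 0.725 m from the base axis. Payload 5.6 kg.
Tool frame: the origin (TCP) lies midway between the tips of the shut fingers; the grasp point (between the pads) lies 19 mm behind it (env.grip_point_offset is the distance from the TCP to the grasp point, in m); z points along the fingers, x is the direction in which the jaws open and shut, and the axes are right-handed (so a half turn about z gives the same grasp; the last joint's range is limited). The gripper opens to 85 mm and grips with 20 to 120 N. Pads are 22 mm wide; open, the fingers measure 114 mm over their backs; the gripper's body (76 mm by 85 mm) begins 54 mm behind the grasp point. The pads swing forward as they close: fully open they stand 13 mm farther back than shut.
Start: joints at [-0.859, 0.255, 0.108, 0, -1.424, -0.285], TCP at [0.228, -0.501, 0.231] pointing down, gripper open.
Joint ranges: [-2.95, 2.95], [-1.21, 1.97], [-1.09, 1.5], [-2.87, 1.71], [-2.94, -0.07], [-3.05, 3.05]. Speed limits (rad/s): [2.57, 2.57, 3.14, 3.14, 3.14, 3.14].

### API

Orientations are given as a unit quaternion [x, y, z, w].
In Python, from workcell import env gives the robot as it stands. The module is installed in compiled form; this text tells all that it offers.
- The arm moves only by the tool drive_tool, never from a script. Its argument "plan" is a list that holds one entry, the list of rows, each a list of 7 numbers: the shift along the tool's x, y, z in mm, then the turn, a rotation vector about the tool's x, y, z in degrees, then the closure, from -1 (fully open) to 1 (shut), so that 0 is half open. A call has 1 to 8 rows; each row is the pose to reach, as a shift and turn from the pose measured when the call began, along the tool's axes at that moment; what a row does not reach only later rows make up. A row lasts 1/10 s, in which the tool goes at most 50 mm and 8.59 degrees, less where a joint would pass 70% of its speed; a pose out of reach is approached as far as the arm can. A call with a gripper value outside its range is refused whole. The fingers move at their own pace and stop on an object; "grip_force" is the grip in N (left out, the last holds). Time passes only in rows, so rows that repeat a pose let the fingers close. It gives the time, the measured TCP pose, the force and the opening at its end, in the units of the state.
- env.state(): the state, without advancing time (a new reading comes with each control period).
- env.grab_frame(name): name is "scene" or "top" or "wrist"; returns a dict with "pixels" (384x512x3 uint8, blue, green, red), "depth" (384x512 float32, m along the optical axis (not along the pixel's ray), 0 where there is no reading), "intrinsics" (3x3 intrinsics, pixels), "distortion" ([k1, k2, p1, p2, k3] as OpenCV has them; the pictures are not rectified), "cam_to_world" (4x4, takes a point from camera to world coordinates). Camera axes: x right, y down, z forward; pixel columns grow to the right and rows downward; lengths in m; the calibration is good to about 2 mm. A picture is of the moment at which its call begins.
- env.sign_off(): hands the job in, once; it reports no verdict.
The state is a dict: "time_s": time; "joints": joint angles; "joint_vel": joint speeds; "joint_efforts": joint torques, N m; "tcp_pos": TCP position; "orientation": TCP orientation; "force": force on the tool from outside, world axes, zero at the start; "ft_torque": the same for the moment, N m; "gripper_width": opening from 0.0 (shut) to 1.0 (fully open).
Only numpy, scipy, OpenCV 4.12 (cv2) and the standard library are available. Lean on these libraries where they do the work, as an engineer would, in place of code of your own. Each camera call takes 0.05 s, during which the arm holds its last target.

## Working session

There is one attempt and no reset: what is moved stays moved. The work goes in short steps, Python scripts to look and compute and a tool call to move; the robot and the scene stay as the last step left them, time stands still between calls to the robot, and variables do not carry over. Pictures are saved under pics/ and viewed, and the job is handed in when it is done.

Besides the shell and the picture viewer there is one more tool, called after ">>>" as a command line: name --argument value ..., lists and objects as JSON in quotes. drive_tool: Moves the arm, as the interface text tells. Its arguments: {"type":"object","properties":{"plan":{"type":"array"},"grip_force":{"type":"number"}},"required":["plan"]}

```bash
mkdir -p pics; ls; cat > h.py <<'E'
import numpy as np,cv2
from workcell import env
from scipy.spatial.transform import Rotation as R
def snap(n,fn):
    f=env.grab_frame(n); cv2.imwrite('pics/'+fn+'.png',f['pixels']); np.savez('pics/'+fn+'.npz',**{k:np.asarray(v) for k,v in f.items()}); return f
def pts(f):
    h,w=f['depth'].shape; u,v=np.meshgrid(np.arange(w),np.arange(h))
    n=cv2.undistortPoints(np.stack([u,v],-1).reshape(-1,1,2).astype(np.float64),f['intrinsics'],f['distortion']).reshape(h,w,2)
    d=f['depth']; P=np.stack([n[...,0]*d,n[...,1]*d,d],-1)
    T=f['cam_to_world']; W=P@T[:3,:3].T+T[:3,3]; W[d==0]=np.nan
    return W
E
python3 - <<'E'
from h import *
for n in ['scene','top','wrist']:
    f=snap(n,n+'0'); print(n,np.round(f['cam_to_world'],3).tolist(),f['intrinsics'][0,0])
print(env.state(), env.grip_point_offset)
E
```

```text
pics
scene [[-0.834, -0.4, 0.38, -0.016], [-0.552, 0.618, -0.56, 1.038], [-0.011, -0.677, -0.736, 1.171], [0.0, 0.0, 0.0, 1.0]] 416.63813866191094
top [[0.018, -0.984, 0.179, 0.283], [-1.0, -0.02, -0.006, 0.258], [0.01, -0.178, -0.984, 1.448], [0.0, 0.0, 0.0, 1.0]] 388.71998785629484
wrist [[-0.414, 0.863, 0.29, 0.152], [0.91, 0.392, 0.134, -0.534], [0.002, 0.319, -0.948, 0.373], [0.0, 0.0, 0.0, 1.0]] 291.1556432003246
{'time_s': 0.15, 'joints': array([-8.59434591e-01,  2.55623092e-01,  1.07331048e-01, -3.13010797e-04,
       -1.42389933e+00, -2.84580694e-01]), 'joint_vel': array([-0.00058394, -0.00116168,  0.0038346 ,  0.00091862,  0.00068052,
        0.00073377]), 'joint_efforts': array([-8.91086565e-04, -3.86940980e+01,  2.38081044e+01,  5.36663532e+00,
       -4.53730099e-03, -9.19693889e-06]), 'tcp_pos': array([ 0.22754844, -0.50033218,  0.23061506]), 'orientation': array([ 5.41340410e-01,  8.40803217e-01,  3.46191352e-04, -6.25024676e-04]), 'force': array([-0.37524393,  0.95982761, -0.13793741]), 'ft_torque': array([-0.02125868, -0.01870117, -0.00532793]), 'gripper_width': 0.9963631836697704} 0.0187
```

View pics/scene0.png

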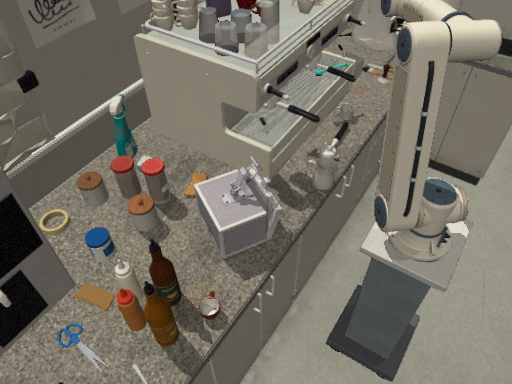

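View pics/top0.png

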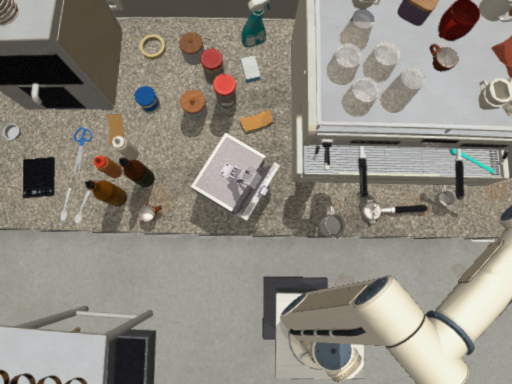

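View pics/wrist0.png

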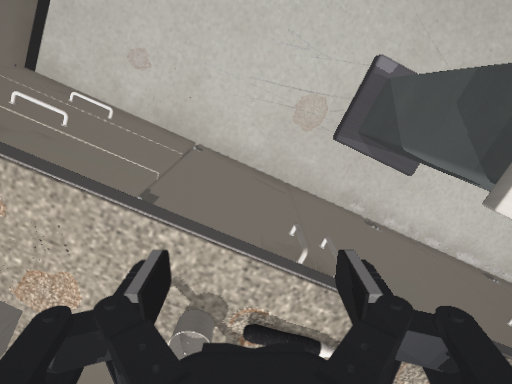

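The scene view shows the case around (238,205) with its door tipped to the right. The top view shows the case at (235,175), the door edge at (262,190), the jug at (331,224) and the cup at (150,213). Next I'll zoom in and measure.

```bash
cat > m.py <<'E'
from h import *
L=lambda fn:dict(np.load('pics/'+fn+'.npz'))
ft=L('top0');fs=L('scene0')
for f,n,(x,y,w,h) in [(ft,'topz',(180,125,110,100)),(fs,'scenez',(180,150,110,110))]:
    c=f['pixels'][y:y+h,x:x+w]; cv2.imwrite('pics/'+n+'.png',cv2.resize(c,None,fx=5,fy=5,interpolation=cv2.INTER_CUBIC))
W=pts(ft)
sub=W[125:225,180:290]
m=(abs(sub[...,2]-.16)<.006)
vs,us=np.nonzero(m); print(m.sum())
p=sub[m][:,:2].astype(np.float32)
# largest component
n,lab,st,_=cv2.connectedComponentsWithStats(m.astype(np.uint8)); k=1+np.argmax(st[1:,4]); p=sub[lab==k][:,:2].astype(np.float32); print(st[k])
print(cv2.minAreaRect(p), np.nanmedian(sub[lab==k][:,2]))
r=cv2.boxPoints(cv2.minAreaRect(p)); print(r)
for f in (ft,fs):
  W=pts(f); 
  sel=(W[...,2]>.175)&(W[...,2]<.35)&(np.hypot(W[...,0]-.5,W[...,1]-.23)<.25)
  q=W[sel]; print(len(q)); i=np.argsort(-q[:,2])[::max(1,len(q)//40)]; print(np.round(q[i],3).tolist())
E
python3 m.py
```

```text
2898
[  11    8   74   78 2635]
((0.5653356313705444, 0.3363789916038513), (0.16256609559059143, 0.22361424565315247), 60.05268859863281) 0.16111005773590992
[[0.42787966 0.32176298]
 [0.62163806 0.21013397]
 [0.7027916  0.350995  ]
 [0.5090332  0.462624  ]]
1138
[[0.61, 0.076, 0.35], [0.536, 0.245, 0.286], [0.624, 0.049, 0.281], [0.616, 0.049, 0.276], [0.532, 0.288, 0.271], [0.622, 0.056, 0.266], [0.524, 0.291, 0.263], [0.528, 0.297, 0.258], [0.53, 0.304, 0.25], [0.596, 0.056, 0.241], [0.524, 0.298, 0.233], [0.542, 0.308, 0.221], [0.531, 0.318, 0.211], [0.565, 0.316, 0.206], [0.622, 0.106, 0.203], [0.615, 0.102, 0.201], [0.699, 0.095, 0.2], [0.706, 0.102, 0.199], [0.557, -0.007, 0.199], [0.626, 0.108, 0.198], [0.635, 0.021, 0.197], [0.558, 0.102, 0.197], [0.573, 0.052, 0.196], [0.582, 0.102, 0.196], [0.58, 0.058, 0.196], [0.642, 0.058, 0.195], [0.635, 0.068, 0.195], [0.57, 0.055, 0.194], [0.581, 0.061, 0.193], [0.566, 0.091, 0.193], [0.619, 0.061, 0.192], [0.64, 0.064, 0.191], [0.634, 0.023, 0.191], [0.571, 0.064, 0.19], [0.616, 0.054, 0.188], [0.504, 0.216, 0.187], [0.563, -0.0, 0.
[... 338 characters left out ...]
, 0.299, 0.248], [0.598, 0.059, 0.243], [0.512, 0.294, 0.236], [0.523, 0.301, 0.227], [0.549, 0.307, 0.218], [0.554, 0.312, 0.21], [0.534, 0.33, 0.205], [0.719, 0.113, 0.199], [0.673, 0.108, 0.197], [0.671, 0.092, 0.196], [0.59, 0.097, 0.196], [0.554, 0.021, 0.195], [0.554, 0.033, 0.194], [0.637, 0.059, 0.194], [0.57, 0.015, 0.193], [0.65, 0.038, 0.192], [0.613, 0.048, 0.192], [0.571, -0.001, 0.191], [0.581, 0.032, 0.19], [0.578, 0.063, 0.19], [0.676, 0.111, 0.189], [0.567, 0.323, 0.188], [0.606, 0.018, 0.188], [0.551, 0.073, 0.187], [0.623, 0.112, 0.186], [0.578, 0.055, 0.185], [0.667, 0.105, 0.184], [0.631, 0.113, 0.183], [0.496, 0.225, 0.181], [0.486, 0.227, 0.179], [0.602, 0.112, 0.177]]
```

View pics/topz.png

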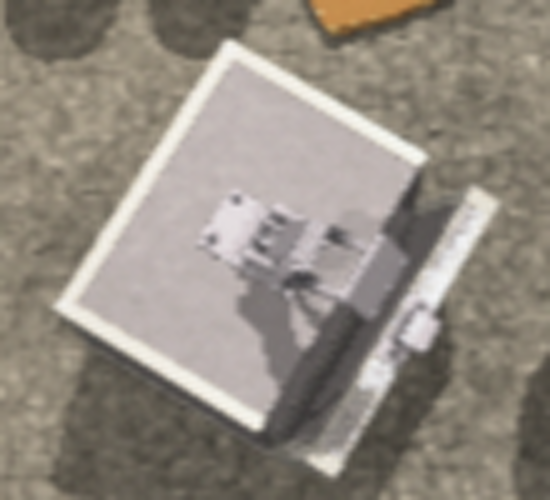

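View pics/scenez.png

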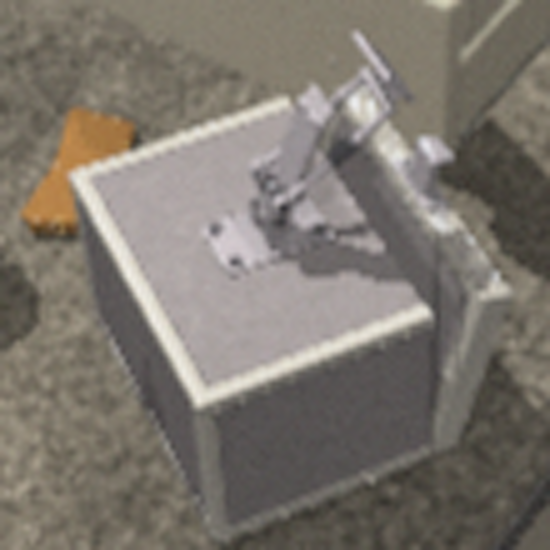

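The zooms show the case top as a clean quadrilateral. The lever is up at zoom (305,120), the loop tab at (380,65) and the keeper at (430,165). Now the case-frame numbers.

```bash
cat >> h.py <<'E'
C0=np.array([.5653,.3364,0]); YAW=np.deg2rad(60.05)
CR=np.array([[np.cos(YAW),-np.sin(YAW),0],[np.sin(YAW),np.cos(YAW),0],[0,0,1]])
def tocase(W): return (W-C0)@CR
def toworld(c): return np.asarray(c)@CR.T+C0
def toolR(pitch):
    # tool x along case y; tool z down, tilted so approach leans to -x(case) by pitch deg (body toward +x)
    p=np.deg2rad(pitch); z=np.array([-np.sin(p),0,-np.cos(p)]); x=np.array([0,1.,0]); y=np.cross(z,x)
    return CR@np.stack([x,y,z],1)
def go(c,pitch=0,flip=False):
    s=env.state(); R0=R.from_quat(s['orientation']).as_matrix(); T=toolR(pitch)
    if flip: T=T@np.diag([-1,-1,1])
    d=R0.T@(toworld(np.asarray(c)/1000)-s['tcp_pos'])*1000
    r=R.from_matrix(R0.T@T).as_rotvec(degrees=True)
    print('row',np.round(d,1).tolist(),np.round(r,1).tolist())
def st():
    s=env.state(); c=tocase(s['tcp_pos'])*1000; Z=CR.T@R.from_quat(s['orientation']).as_matrix()
    print('t %.2f tcp case mm'%s['time_s'],np.round(c,1),'world',np.round(s['tcp_pos'],3),'z',np.round(Z[:,2],3),'x',np.round(Z[:,0],3),'F case',np.round(CR.T@s['force'],1),'w',round(s['gripper_width'],3),'j',np.round(s['joints'],2))
E
python3 - <<'E'
from h import *
L=lambda fn:dict(np.load('pics/'+fn+'.npz'))
for n in('top0','scene0'):
    f=L(n);W=pts(f);c=tocase(W)*1000
    s=(abs(c[...,1])<40)&(c[...,2]>166)&(c[...,0]<60)&(c[...,0]>-190)&(c[...,2]<320)
    v,u=np.nonzero(s); q=c[s]
    o=np.argsort(q[:,0]); print(n,len(q)); print([(int(a),int(b),*map(int,np.round(x))) for a,b,x in zip(u[o],v[o],q[o])][::2])
    # door: top edge
    s=(abs(c[...,1])<100)&(abs(c[...,1])>50)&(c[...,0]<-95)&(c[...,0]>-190)&(c[...,2]>120)
    q=c[s]; print('door',np.round(np.percentile(q,[5,50,95],axis=0)))
f=L('top0');W=pts(f)
for (u,v) in[(332,215),(331,232),(322,224),(342,224),(148,213),(157,210),(150,213)]: print(u,v,W[v,u])
st()
E
```

```text
top0 415
[(265, 193, -148, 3, 182), (264, 194, -147, 7, 181), (266, 190, -146, -8, 180), (264, 193, -146, 5, 182), (263, 194, -144, 9, 182), (264, 192, -144, 2, 183), (263, 193, -143, 7, 183), (262, 194, -142, 11, 183), (263, 192, -141, 3, 181), (265, 188, -140, -11, 185), (263, 191, -139, 1, 183), (262, 192, -138, 5, 182), (261, 193, -137, 11, 187), (262, 191, -137, 3, 187), (261, 192, -136, 8, 185), (263, 188, -134, -7, 187), (261, 191, -134, 5, 185), (263, 187, -133, -10, 185), (261, 190, -132, 2, 186), (259, 193, -131, 12, 173), (261, 189, -130, -2, 179), (262, 187, -129, -10, 179), (261, 188, -128, -6, 172), (260, 189, -127, -2, 168), (258, 181, -114, -6, 258), (259, 179, -114, -12, 263), (255, 186, -114, 12, 254), (260, 177, -113, -19, 263), (255, 185, -113, 10, 261), (253, 188, -112, 21, 262), (254, 186, -112, 15, 263), (260, 176, -112, -22, 264), (255, 184, -111, 8, 265), (259, 177, -111, -17, 266), (257, 180, -110, -6, 264), (252, 188, -110, 24, 266), (253, 186, -109, 17, 266), (256, 181, -109, -2, 266), (257, 179, -109, -8, 268), (255, 182, -109, 3, 270), (253, 185, -108, 1
[... 10729 characters left out ...]
 13, 18, 169), (226, 201, 16, 15, 167), (227, 204, 18, 28, 166), (221, 196, 21, -13, 167), (215, 195, 37, -26, 166)]
door [[-136.  -94.  123.]
 [-118.   60.  149.]
 [-110.   95.  157.]]
332 215 [ 0.43023197 -0.03266791  0.08415773]
331 232 [ 3.75543693e-01 -4.58266913e-02  2.44578446e-04]
322 224 [ 0.39954135 -0.00051584  0.06357359]
342 224 [ 0.40213728 -0.07684718  0.04628382]
148 213 [0.43179031 0.63683604 0.01313836]
157 210 [0.44205221 0.60008431 0.02833845]
150 213 [0.43229189 0.63015603 0.00994077]
t 0.15 tcp case mm [-893.6 -125.1  230.6] world [ 0.228 -0.5    0.231] z [ 0.001  0.001 -1.   ] x [0.582 0.813 0.001] F case [ 0.6  0.8 -0.1] w 0.996 j [-0.86  0.26  0.11 -0.   -1.42 -0.28]
```

```bash
python3 - <<'E'
from h import *
go([-200,75,330],0); print(toworld([-.2,.075,.33]))
E
```

```text
row [566.6, 447.5, -98.6] [0.0, -0.1, -35.6]
[0.40046658 0.20055102 0.33      ]
```

>>> drive_tool --plan '[[[20,15,-50,0,0,0,1],[60,45,-90,0,0,-5,1],[100,75,-100,0,0,-10,1],[140,110,-100,0,0,-15,1],[180,140,-100,0,0,-20,1],[220,175,-100,0,0,-25,1],[260,205,-100,0,0,-30,1],[300,235,-100,0,0,-35,1]]]'

```text
time_s: 0.95
tcp_pos: [0.3118, -0.1513, 0.3309]
orientation: [0.262, 0.965, 0.001, -0.0]
force: [2.2, 0.3, -0.5]
gripper_width: -0.001
```

```bash
python3 - <<'E'
from h import *
st();go([-200,75,330],0)
E
```

```text
t 0.95 tcp case mm [-549.1  -23.9  330.9] world [ 0.312 -0.151  0.331] z [ 0.001  0.001 -1.   ] x [0.007 1.    0.001] F case [ 1.3 -1.7 -0.5] w -0.001 j [ 0.01 -0.17 -0.09 -0.   -1.65 -0.54]
row [101.4, 348.3, 1.4] [0.1, -0.1, -0.4]
```

>>> drive_tool --plan '[[[15,45,0,0,0,0,1],[30,90,0,0,0,0,1],[45,135,0,0,0,0,1],[60,180,0,0,0,0,1],[75,225,0,0,0,0,1],[85,270,0,0,0,0,1],[95,315,0,0,0,0,1],[101,348,0,0,0,0,1]]]'

```text
time_s: 1.75
tcp_pos: [0.4006, 0.2026, 0.3308]
orientation: [0.261, 0.965, 0.0, -0.001]
force: [-0.1, 0.1, 0.3]
gripper_width: 0.005
```

```bash
python3 - <<'E'
from h import *
st();go([-175,75,120],0);snap('wrist','w1')
E
```

```text
t 1.75 tcp case mm [-198.1   75.9  330.8] world [0.401 0.203 0.331] z [ 0.     0.002 -1.   ] x [0.006 1.    0.002] F case [0.1 0.1 0.3] w 0.005 j [ 0.82  0.04  0.1  -0.   -1.63 -1.35]
row [-1.1, 23.1, 210.8] [0.0, -0.1, -0.3]
```

View pics/w1.png

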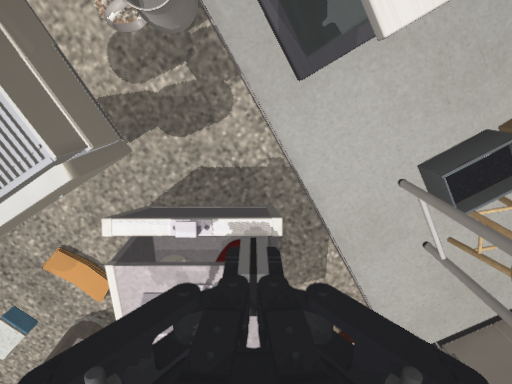

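The wrist view shows the door's top edge running from (103,225) to (283,225), level in the image, with the keeper at (187,228). The yaw estimate holds. I'll descend in front of the door and push.

>>> drive_tool --plan '[[[0,0,50,0,0,0,1],[0,0,100,0,0,0,1],[0,0,150,0,0,0,1],[0,10,200,0,0,0,1],[0,25,208,0,0,0,1],[0,45,208,0,0,0,1],[0,55,208,0,0,0,1]]]'

```text
time_s: 2.5
tcp_pos: [0.4278, 0.2517, 0.12]
orientation: [0.261, 0.965, -0.003, -0.003]
force: [-5.5, -7.7, 7.0]
gripper_width: -0.001
```

```bash
python3 - <<'E'
from h import *
st()
E
```

```text
t 2.50 tcp case mm [-142.1   76.9  120. ] world [0.428 0.252 0.12 ] z [-0.008  0.004 -1.   ] x [0.005 1.    0.004] F case [-9.5  0.9  7. ] w -0.001 j [ 0.85  0.22 -0.23 -0.   -1.13 -1.37]
```

Contact, pushing with about 9 N. I'll continue.

>>> drive_tool --plan '[[[0,8,0,0,0,0,1],[0,15,0,0,0,0,1],[0,22,0,0,0,0,1],[0,25,0,0,0,0,1],[0,28,0,0,0,0,1],[0,30,0,0,0,0,1]]]'

```text
time_s: 3.1
tcp_pos: [0.4429, 0.277, 0.1211]
orientation: [0.261, 0.965, -0.004, -0.002]
force: [-4.1, -4.2, 8.5]
gripper_width: 0.001
```

```bash
python3 - <<'E'
from h import *
st()
E
```

```text
t 3.10 tcp case mm [-112.6   76.4  121.1] world [0.443 0.277 0.121] z [-0.008  0.003 -1.   ] x [0.004 1.    0.003] F case [-5.6  1.4  8.5] w 0.001 j [ 0.86  0.27 -0.16 -0.   -1.15 -1.38]
```

>>> drive_tool --plan '[[[0,3,0,0,0,0,1],[0,5,0,0,0,0,1],[0,7,0,0,0,0,1]]]'

```text
time_s: 3.4
tcp_pos: [0.4433, 0.2778, 0.1214]
orientation: [0.261, 0.965, -0.009, -0.004]
force: [-15.8, -19.2, 18.1]
gripper_width: -0.005
```

```bash
python3 - <<'E'
from h import *
st(); snap('top','top1');f=snap('scene','scene1')
for n,b in (('top1',(180,125,110,100)),('scene1',(180,150,110,110))):
    x,y,w,h=b;c=cv2.imread('pics/%s.png'%n)[y:y+h,x:x+w]; cv2.imwrite('pics/%sz.png'%n,cv2.resize(c,None,fx=5,fy=5,interpolation=cv2.INTER_CUBIC))
E
```

```text
t 3.40 tcp case mm [-111.7   76.5  121.4] world [0.443 0.278 0.121] z [-0.02   0.004 -1.   ] x [0.005 1.    0.004] F case [-24.5   4.1  18.1] w -0.005 j [ 0.86  0.28 -0.15 -0.   -1.16 -1.39]
```

View pics/scene1z.png

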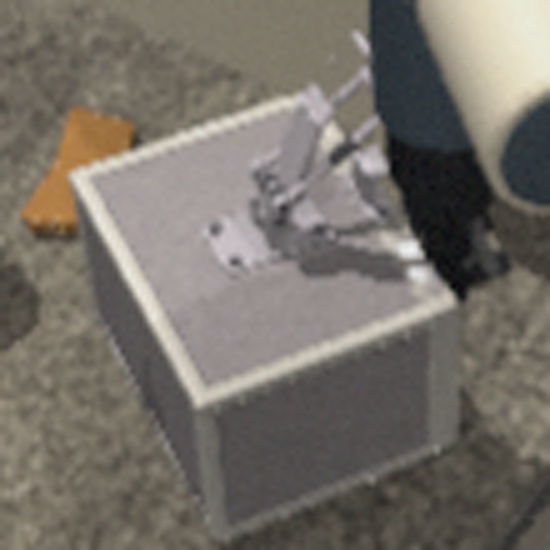

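The door is home: the force climbed with the tip stopped at x=-112, and the scene zoom shows its side flush with the case. Backing off and rising.

>>> drive_tool --plan '[[[0,-40,0,0,0,0,1],[0,-80,0,0,0,0,1],[0,-90,-50,0,0,0,0],[-20,-90,-100,0,0,0,-1],[-40,-80,-150,0,0,0,-1],[-60,-70,-200,0,0,0,-1],[-75,-60,-235,0,0,0,-1],[-75,-40,-240,0,0,0,-1]]]'

```text
time_s: 4.3
tcp_pos: [0.494, 0.2082, 0.3682]
orientation: [0.262, 0.965, -0.005, -0.0]
force: [0.2, 0.6, 0.8]
gripper_width: 0.992
```

```bash
python3 - <<'E'
from h import *
st();go([-85,1,303],31); snap('top','top2');f=snap('scene','scene2');snap('wrist','w2')
for n in('top2','scene2'):
    f=dict(np.load('pics/%s.npz'%n));c=tocase(pts(f))*1000
    s=(abs(c[...,1])<15)&(c[...,2]>166)&(c[...,0]<-80)&(c[...,0]>-190)&(c[...,2]<300)
    q=c[s];q=q[np.argsort(q[:,0])];print(n,np.round(q[::4]).astype(int).tolist())
x,y,w,h=180,150,110,110
cv2.imwrite('pics/s2z.png',cv2.resize(cv2.imread('pics/scene2.png')[y:y+h,x:x+w],None,fx=5,fy=5,interpolation=cv2.INTER_CUBIC))
E
```

```text
t 4.30 tcp case mm [-146.7   -2.2  368.2] world [0.494 0.208 0.368] z [-0.01  -0.002 -1.   ] x [ 0.008  1.    -0.002] F case [0.6 0.2 0.8] w 0.992 j [ 0.7   0.24  0.43  0.01 -1.77 -1.22]
row [3.8, 62.3, 64.6] [30.4, 0.0, -0.5]
top2 []
scene2 [[-114, 9, 261], [-107, -11, 268], [-104, 8, 260], [-103, 3, 256], [-102, 11, 191], [-101, 14, 257], [-100, 8, 258], [-99, -4, 256], [-98, -3, 194], [-97, 15, 286], [-97, 2, 284], [-96, 8, 191], [-95, 11, 258], [-94, -7, 286], [-94, 5, 194], [-94, 13, 192], [-93, -1, 193], [-92, 5, 284], [-91, -15, 285], [-91, 5, 190], [-90, 13, 185], [-89, -11, 254], [-87, 12, 180], [-87, 5, 193], [-86, 6, 189], [-86, 0, 179], [-85, 1, 189], [-85, 10, 189], [-84, -4, 176], [-82, -13, 247]]
```

View pics/w2.png

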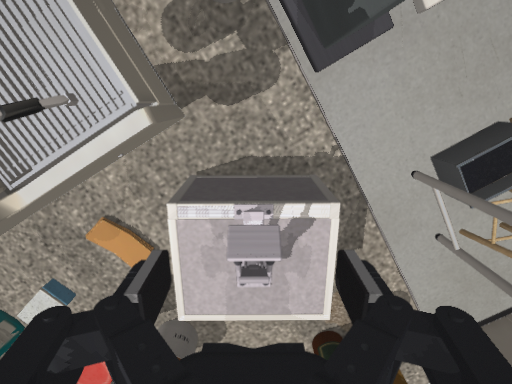

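View pics/s2z.png

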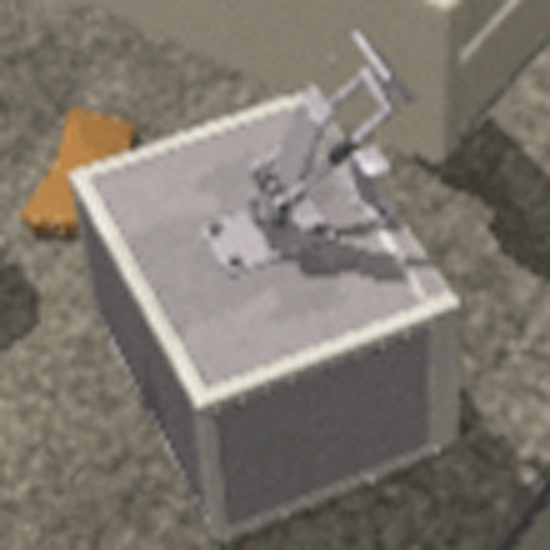

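The door is shut, with the keeper at (253,213) directly in front of the tab at (228–280, 225–262), all centred on the jaws. Going to the pre-grasp, tilted 31°.

>>> drive_tool --plan '[[[3,20,10,8,0,0,-1],[3,40,25,16,0,0,-1],[4,55,45,24,0,0,-1],[4,62,64,30,0,0,-1],[4,62,64,30,0,0,-1]]]'

```text
time_s: 4.95
tcp_pos: [0.5179, 0.2672, 0.2851]
orientation: [0.247, 0.928, -0.267, -0.078]
force: [-0.4, 1.3, -3.7]
gripper_width: 1.001
```

```bash
python3 - <<'E'
from h import *
st();go([-116,1,250],31);snap('wrist','w3');f=snap('scene','scene3')
x,y,w,h=180,130,130,110
cv2.imwrite('pics/s3z.png',cv2.resize(cv2.imread('pics/scene3.png')[y:y+h,x:x+w],None,fx=5,fy=5,interpolation=cv2.INTER_CUBIC))
E
```

```text
t 4.95 tcp case mm [-83.7   6.5 285.1] world [0.518 0.267 0.285] z [-0.535  0.012 -0.845] x [0.002 1.    0.013] F case [ 1.   1.  -3.7] w 1.001 j [ 0.81  0.71  0.78  0.14 -2.19 -1.29]
row [-6.0, -8.6, 46.9] [-1.3, -0.7, 0.3]
```

View pics/w3.png

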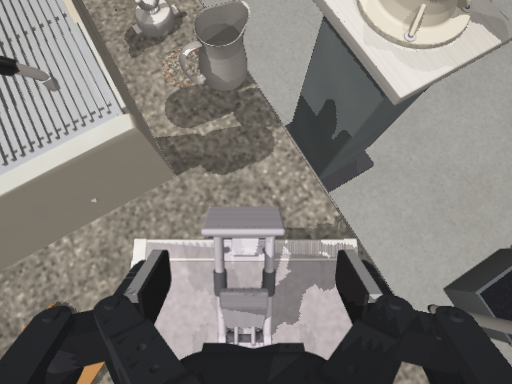

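View pics/s3z.png

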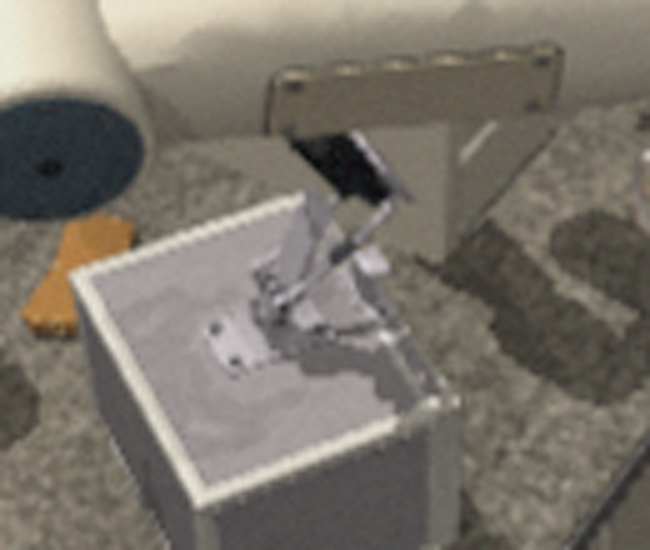

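>>> drive_tool --plan '[[[-6,-4,0,0,0,0,-1],[-6,-8,0,0,0,0,-1],[-6,-9,0,0,0,0,-1]]]'

```text
time_s: 5.35
tcp_pos: [0.52, 0.254, 0.3019]
orientation: [0.251, 0.93, -0.257, -0.071]
force: [0.4, -0.6, -1.0]
gripper_width: 0.996
```

```bash
python3 - <<'E'
from h import *
print(env.state()['joint_vel'].round(3))
st();go([-116,1,250],31);snap('wrist','w4')
E
```

```text
[ 0.003 -0.003 -0.028 -0.003  0.005 -0.   ]
t 5.35 tcp case mm [-94.   -1.9 301.9] world [0.52  0.254 0.302] z [-0.515  0.006 -0.857] x [0.005 1.    0.003] F case [-0.3 -0.7 -1. ] w 0.996 j [ 0.8   0.68  0.78  0.15 -2.19 -1.27]
row [2.6, 7.9, 55.9] [0.0, -0.3, -0.2]
```

View pics/w4.png

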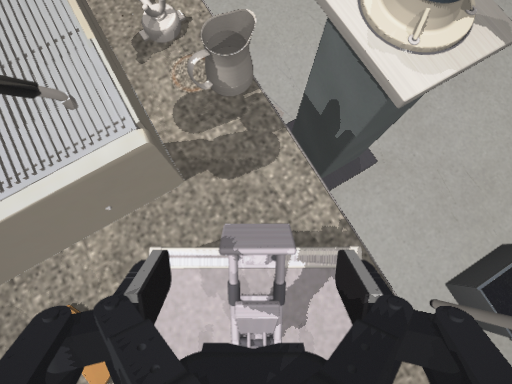

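The arm has settled. The tab at (222–295, 238) sits between the jaws, so I'll descend over it.

>>> drive_tool --plan '[[[3,8,0,0,0,0,-1],[3,8,15,0,0,0,-1],[3,8,30,0,0,0,-1],[3,8,44,0,0,0,-1],[3,8,52,0,0,0,-1],[3,8,55,0,0,0,-1],[3,8,55,0,0,0,-1]]]'

```text
time_s: 6.1
tcp_pos: [0.5062, 0.2374, 0.2505]
orientation: [0.251, 0.93, -0.258, -0.071]
force: [-0.1, -0.5, 0.2]
gripper_width: 1.006
```

```bash
python3 - <<'E'
from h import *
st();go([-116,1,250],31);snap('wrist','w5');f=snap('scene','scene5')
x,y,w,h=180,130,130,110
cv2.imwrite('pics/s5z.png',cv2.resize(cv2.imread('pics/scene5.png')[y:y+h,x:x+w],None,fx=5,fy=5,interpolation=cv2.INTER_CUBIC))
E
```

```text
t 6.10 tcp case mm [-115.3    1.8  250.5] world [0.506 0.237 0.25 ] z [-0.515  0.006 -0.857] x [0.005 1.    0.004] F case [-0.5 -0.2  0.2] w 1.006 j [ 0.8   0.62  0.54  0.14 -2.02 -1.3 ]
row [-0.8, -0.4, 0.7] [-0.0, -0.3, -0.1]
```

View pics/w5.png

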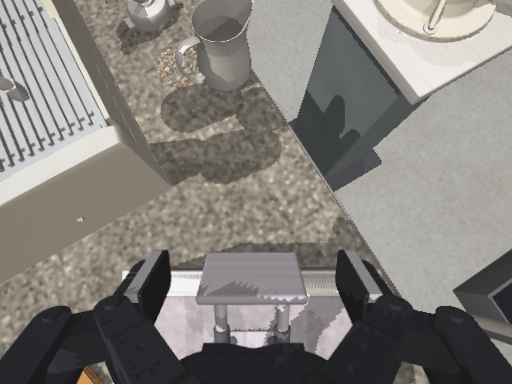

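View pics/s5z.png

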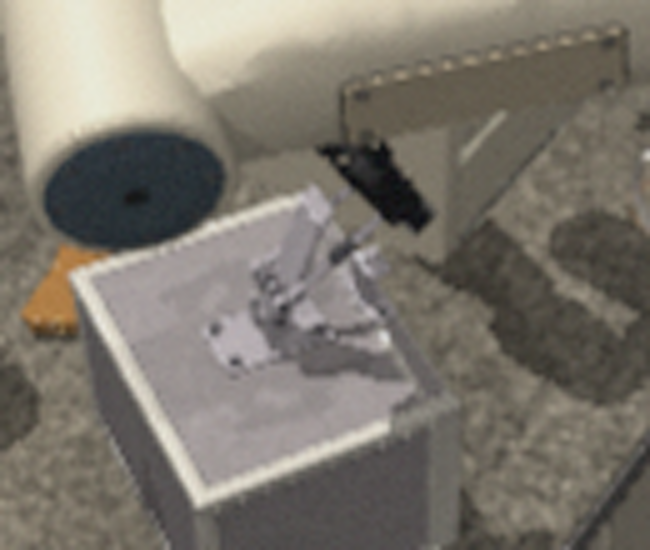

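The tab at (197–308, 253–305) is now between the pads. Closing.

>>> drive_tool --plan '[[[0,0,0,0,0,0,1],[0,0,0,0,0,0,1],[0,0,0,0,0,0,1],[0,0,0,0,0,0,1]]]' --grip_force 40

```text
time_s: 6.6
tcp_pos: [0.5067, 0.2377, 0.2509]
orientation: [0.251, 0.931, -0.257, -0.071]
force: [0.4, 0.8, 0.5]
gripper_width: 0.556
```

```bash
python3 - <<'E'
from h import *
st();snap('wrist','w6')
E
```

```text
t 6.60 tcp case mm [-114.8    1.5  250.9] world [0.507 0.238 0.251] z [-0.514  0.005 -0.858] x [0.005 1.    0.003] F case [0.9 0.1 0.5] w 0.556 j [ 0.8   0.62  0.55  0.14 -2.02 -1.3 ]
```

View pics/w6.png

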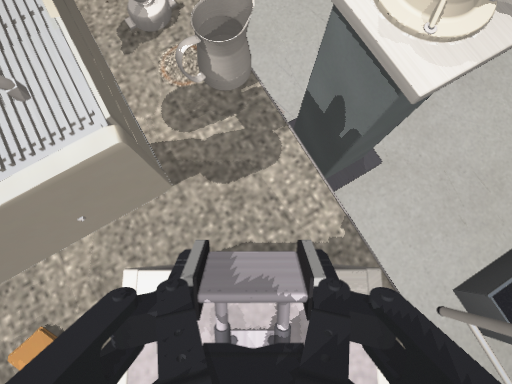

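The tab is gripped (0.556 × 85 ≈ 47 mm). Next I'll work out the arc that swings the loop down about its pin.

```bash
cat >> h.py <<'E'
def pose(raise_,pin=(-21,202),off=(105.6,-6.4),y=1.5):
    a=np.deg2rad(raise_); u=np.array([-np.cos(a),np.sin(a)]); n=np.array([np.sin(a),np.cos(a)])
    p=np.array(pin)+off[0]*u+off[1]*n; return [p[0],y,p[1]]
def bar(raise_pitch=None,off=(105.6,-6.4)):
    s=env.state(); c=tocase(s['tcp_pos'])*1000; Z=CR.T@R.from_quat(s['orientation']).as_matrix()[:,2]
    n=-Z[[0,2]]; u=np.array([-n[1],n[0]]); 
    print('raise',np.rad2deg(np.arcsin(n[0])).round(1),'bar est (x,z)',np.round(c[[0,2]]-off[1]*n-(off[0]-92)*u,1),'pin est',np.round(c[[0,2]]-off[1]*n-off[0]*u,1))
E
python3 - <<'E'
from h import *
bar()
for r in (24,16,8,0,-6,-12.6): print(r,np.round(pose(r),1)); go(pose(r),r)
E
```

```text
raise 30.9 bar est (x,z) [-99.8 249.4] pin est [-20.9 202.1]
24 [-120.1    1.5  239.1]
row [-0.0, 1.5, 12.8] [-6.9, -0.3, -0.2]
16 [-124.3    1.5  225. ]
row [-0.1, 5.2, 27.1] [-14.9, -0.3, -0.2]
8 [-126.5    1.5  210.4]
row [-0.2, 10.8, 40.7] [-22.9, -0.3, -0.2]
0 [-126.6    1.5  195.6]
row [-0.2, 18.3, 53.5] [-30.9, -0.2, -0.2]
-6 [-125.4    1.5  184.6]
row [-0.2, 25.0, 62.3] [-36.9, -0.2, -0.2]
-12.6 [-122.7    1.5  172.7]
row [-0.2, 33.4, 71.1] [-43.5, -0.2, -0.3]
```

>>> drive_tool --plan '[[[0,0.5,6,-3.5,0,0,1],[0,1.5,13,-7,0,0,1],[0,3,20,-11,0,0,1],[0,5,27,-15,0,0,1],[0,8,34,-19,0,0,1],[0,11,41,-23,0,0,1],[0,14,47,-27,0,0,1],[0,14,47,-27,0,0,1]]]'

```text
time_s: 7.45
tcp_pos: [0.5001, 0.2268, 0.2037]
orientation: [0.261, 0.965, -0.031, -0.01]
force: [2.7, 2.9, -3.4]
gripper_width: 0.554
```

```bash
python3 - <<'E'
from h import *
st();bar();snap('wrist','w7');snap('scene','scene7');
x,y,w,h=180,130,130,110
cv2.imwrite('pics/s7z.png',cv2.resize(cv2.imread('pics/scene7.png')[y:y+h,x:x+w],None,fx=5,fy=5,interpolation=cv2.INTER_CUBIC))
for r in (0,-4,-8,-12.6): go(pose(r),r)
E
```

```text
t 7.45 tcp case mm [-127.5    1.8  203.7] world [0.5   0.227 0.204] z [-0.065  0.003 -0.998] x [0.006 1.    0.003] F case [ 3.8 -0.9 -3.4] w 0.554 j [ 0.72  0.3   0.09  0.02 -1.43 -1.25]
raise 3.7 bar est (x,z) [-113.5  209.2] pin est [-21.7 203.3]
row [-0.2, 1.2, 7.9] [-4.0, -0.2, -0.3]
row [-0.2, 2.4, 15.2] [-8.0, -0.2, -0.3]
row [-0.2, 4.1, 22.4] [-12.0, -0.2, -0.3]
row [-0.2, 6.7, 30.5] [-16.6, -0.1, -0.3]
```

View pics/w7.png

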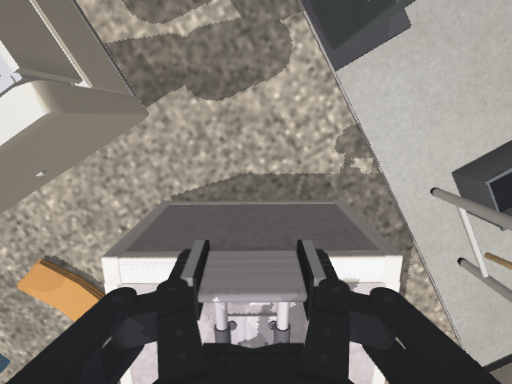

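View pics/s7z.png

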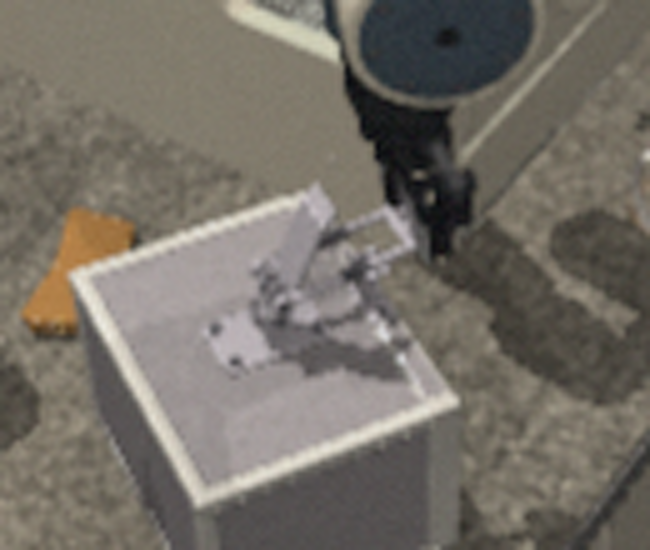

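The loop follows the fingers, level and still in front of the keeper (scene zoom: bar at (410,225), keeper at (365,262)). I'll continue down in front of the lip.

>>> drive_tool --plan '[[[0,0.5,7,-3.5,0,0,1],[0,1.5,13,-7,0,0,1],[0,3,19,-10,0,0,1],[0,4.5,25,-13,0,0,1],[0,6,29,-16,0,0,1],[0,7,32,-18,0,0,1],[0,7,32,-18,0,0,1]]]'

```text
time_s: 8.25
tcp_pos: [0.5026, 0.2309, 0.171]
orientation: [0.259, 0.958, 0.117, 0.03]
force: [1.2, 0.2, -0.9]
gripper_width: 0.55
```

```bash
python3 - <<'E'
from h import *
st();bar();snap('scene','scene8');snap('wrist','w8')
x,y,w,h=180,130,130,110
cv2.imwrite('pics/s8z.png',cv2.resize(cv2.imread('pics/scene8.png')[y:y+h,x:x+w],None,fx=5,fy=5,interpolation=cv2.INTER_CUBIC))
E
```

```text
t 8.25 tcp case mm [-122.7    1.6  171. ] world [0.503 0.231 0.171] z [ 0.24   0.002 -0.971] x [0.005 1.    0.003] F case [ 0.8 -0.9 -0.9] w 0.55 j [ 0.65  0.16 -0.15 -0.11 -1.04 -1.13]
raise -13.9 bar est (x,z) [-111.   180.5] pin est [-21.7 202.6]
```

View pics/s8z.png

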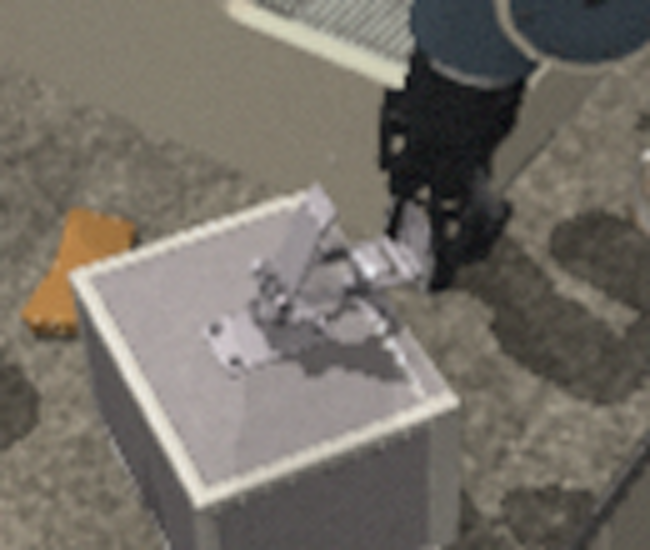

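View pics/w8.png

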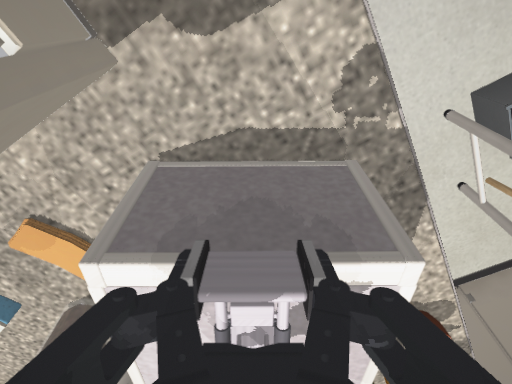

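```bash
cat >> h.py <<'E'
def bp(bx,bz,r,y=1.5):
    a=np.deg2rad(r); u=np.array([-np.cos(a),np.sin(a)]); n=np.array([np.sin(a),np.cos(a)])
    p=np.array([bx,bz])+13.6*u-6.4*n; return [p[0],y,p[1]]
E
python3 - <<'E'
from h import *
for b in ((-107,179,-13.5),(-103,179,-13),(-100,179,-12),(-97,179,-10),(-95,180,-8)): print(b);go(bp(*b),b[2])
E
```

```text
(-107, 179, -13.5)
row [-0.1, 3.4, 2.3] [0.3, -0.1, -0.3]
(-103, 179, -13)
row [-0.1, 7.2, 3.1] [0.8, -0.1, -0.3]
(-100, 179, -12)
row [-0.1, 10.0, 3.6] [1.8, -0.1, -0.3]
(-97, 179, -10)
row [-0.1, 12.7, 3.8] [3.8, -0.1, -0.3]
(-95, 180, -8)
row [-0.1, 14.7, 2.9] [5.8, -0.1, -0.3]
```

>>> drive_tool --plan '[[[0,1.5,2,0,0,0,1],[0,3.5,2.5,0.3,0,0,1],[0,5.5,3,0.5,0,0,1],[0,7,3,0.8,0,0,1],[0,8.5,3.5,1.3,0,0,1],[0,10,3.5,1.8,0,0,1],[0,10,3.5,1.8,0,0,1]]]'

```text
time_s: 9.05
tcp_pos: [0.5079, 0.2395, 0.1701]
orientation: [0.259, 0.96, 0.099, 0.025]
force: [-2.4, -5.4, 3.4]
gripper_width: 0.551
```

```bash
python3 - <<'E'
from h import *
st();bar();snap('scene','scene9')
x,y,w,h=180,130,130,110
cv2.imwrite('pics/s9z.png',cv2.resize(cv2.imread('pics/scene9.png')[y:y+h,x:x+w],None,fx=5,fy=5,interpolation=cv2.INTER_CUBIC))
for b in ((-97,179,-10),(-95,180,-8),(-93,180,-8)): print(b);go(bp(*b),b[2])
E
```

```text
t 9.05 tcp case mm [-112.7    1.3  170.1] world [0.508 0.239 0.17 ] z [ 0.204  0.002 -0.979] x [0.004 1.    0.003] F case [-5.8 -0.6  3.4] w 0.551 j [ 0.67  0.2  -0.11 -0.09 -1.07 -1.16]
raise -11.8 bar est (x,z) [-100.6  179.1] pin est [-10.6 197.9]
(-97, 179, -10)
row [0.1, 3.3, 0.4] [1.8, -0.1, -0.2]
(-95, 180, -8)
row [0.2, 5.3, -0.6] [3.8, -0.1, -0.2]
(-93, 180, -8)
row [0.2, 7.3, -0.2] [3.8, -0.1, -0.2]
```

View pics/s9z.png

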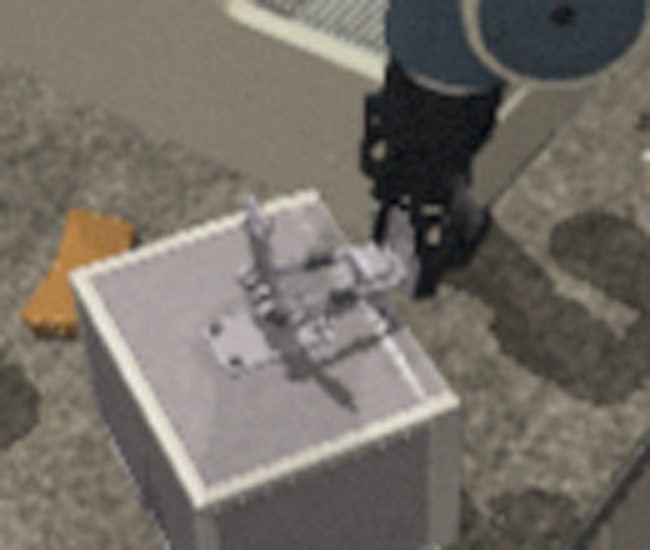

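The lever has followed to about upright and the bar has gone under the lip. Continuing to the post.

>>> drive_tool --plan '[[[0,1.5,0.2,0.8,0,0,1],[0,3,0.4,1.6,0,0,1],[0,4.5,0,2.8,0,0,1],[0,6,-0.3,3.5,0,0,1],[0,6,-0.3,3.5,0,0,1]]]'

```text
time_s: 9.6
tcp_pos: [0.5104, 0.2434, 0.1717]
orientation: [0.259, 0.963, 0.067, 0.017]
force: [-4.3, -6.5, 6.1]
gripper_width: 0.555
```

```bash
python3 - <<'E'
from h import *
st();bar();snap('scene','scene10');f=snap('top','top10')
x,y,w,h=180,130,130,110
cv2.imwrite('pics/s10z.png',cv2.resize(cv2.imread('pics/scene10.png')[y:y+h,x:x+w],None,fx=5,fy=5,interpolation=cv2.INTER_CUBIC))
f=dict(np.load('pics/scene10.npz'));c=tocase(pts(f))*1000
s=(abs(c[...,1])<16)&(c[...,2]>200)&(c[...,0]<60)&(c[...,0]>-60)&(c[...,2]<300)
q=c[s];q=q[np.argsort(-q[:,2])];print(np.round(q[::5]).astype(int).tolist())
E
```

```text
t 9.60 tcp case mm [-108.     1.1  171.7] world [0.51  0.243 0.172] z [ 0.139  0.002 -0.99 ] x [0.003 1.    0.002] F case [-7.8  0.5  6.1] w 0.555 j [ 0.69  0.23 -0.06 -0.06 -1.15 -1.19]
raise -8.0 bar est (x,z) [-95.5 179.9] pin est [ -4.3 192.7]
[[20, 12, 267], [18, 6, 266], [20, -13, 262], [20, 8, 255], [10, 15, 244], [6, -3, 239], [2, 1, 231], [-1, 2, 226], [-2, 14, 219], [-9, -9, 213], [-12, 6, 206], [-4, 9, 204], [-32, -14, 201], [3, -8, 200]]
```

View pics/s10z.png

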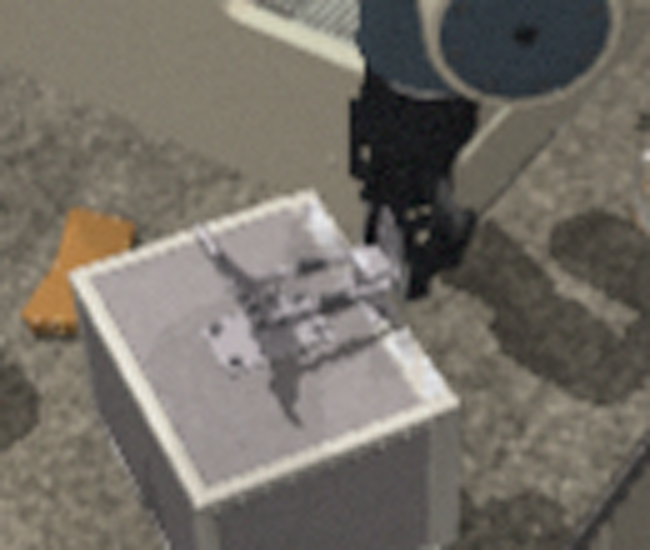

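The lever is now at about 1.1 rad and the bar at x≈-95.5 in the mouth. One more nudge to the post, then release.

>>> drive_tool --plan '[[[0,1,0,0.3,0,0,1],[0,2,0,0.5,0,0,1],[0,2,0,0.5,0,0,1]]]'

```text
time_s: 10.0
tcp_pos: [0.5103, 0.2432, 0.1721]
orientation: [0.259, 0.964, 0.061, 0.015]
force: [-6.9, -8.5, 5.4]
gripper_width: 0.555
```

```bash
python3 - <<'E'
from h import *
st();bar()
E
```

```text
t 10.00 tcp case mm [-108.2    1.1  172.1] world [0.51  0.243 0.172] z [ 0.125  0.002 -0.992] x [0.003 1.    0.003] F case [-10.8   1.7   5.4] w 0.555 j [ 0.69  0.24 -0.05 -0.05 -1.16 -1.2 ]
raise -7.2 bar est (x,z) [-95.5 180.1] pin est [ -4.2 191.6]
```

It's against the post: the tip didn't advance and the force rose. Releasing and retreating along the tool axis.

>>> drive_tool --plan '[[[0,0,0,0,0,0,-1],[0,0,0,0,0,0,-1],[0,0,0,0,0,0,-1],[0,0,-15,0,0,0,-1],[0,0,-50,0,0,0,-1],[0,0,-90,0,0,0,-1],[0,0,-130,0,0,0,-1],[0,0,-130,0,0,0,-1]]]'

```text
time_s: 10.8
tcp_pos: [0.5048, 0.2296, 0.3079]
orientation: [0.259, 0.964, 0.064, 0.019]
force: [0.4, -0.4, 0.6]
gripper_width: 1.0
```

```bash
python3 - <<'E'
from h import *
st();snap('scene','scene11');snap('wrist','w11')
x,y,w,h=180,130,130,110
cv2.imwrite('pics/s11z.png',cv2.resize(cv2.imread('pics/scene11.png')[y:y+h,x:x+w],None,fx=5,fy=5,interpolation=cv2.INTER_CUBIC))
f=dict(np.load('pics/scene11.npz'));c=tocase(pts(f))*1000
s=(abs(c[...,1])<22)&(c[...,2]>175)&(c[...,0]<60)&(c[...,0]>-140)&(c[...,2]<280)
q=c[s];q=q[np.argsort(q[:,0])];print(np.round(q[::5]).astype(int).tolist())
E
```

```text
t 10.80 tcp case mm [-122.7   -0.9  307.9] world [0.505 0.23  0.308] z [ 0.134 -0.004 -0.991] x [ 0.003  1.    -0.004] F case [-0.2 -0.5  0.6] w 1.0 j [ 0.68  0.17  0.21 -0.04 -1.48 -1.2 ]
[[-116, -9, 208], [-115, 21, 213], [-114, 17, 201], [-113, 19, 216], [-112, 14, 208], [-111, 22, 187], [-111, -13, 198], [-110, 2, 197], [-110, -12, 208], [-110, -4, 216], [-109, 4, 195], [-109, 12, 193], [-109, 13, 189], [-108, 7, 185], [-105, -2, 187], [-101, 6, 192], [-98, -11, 191], [-97, -1, 191], [-95, 11, 194], [-93, -8, 192], [-92, 2, 193], [-90, 14, 190], [-89, 15, 187], [-88, 10, 188], [-86, 22, 190], [-85, 8, 183], [-84, 3, 196], [-83, 21, 191], [-78, -15, 187], [-74, -13, 192], [-71, -15, 191], [-66, 19, 192], [-62, -12, 189], [-58, 19, 191], [-55, -11, 194], [-50, 21, 192], [-47, -18, 195], [-43, -18, 192], [-39, 21, 193], [-35, -15, 194], [-31, -14, 192], [-29, 13, 176], [-26, -11, 183], [-25, 15, 195], [-22, -16, 200], [-21, -14, 197], [-18, 13, 182], [-15, 13, 197], [-14, 0, 200], [-12, 14, 204], [-10, -13, 208], [-8, 20, 193], [-6, 11, 199], [-4, 17, 212], [-3, 10, 200], [-2, 13, 199], [-1, 17, 217], [0, 12, 218], [2, -19, 199], [3, -11, 229], [6, 13, 235], [9, 13, 241], [13, 5, 244], [19, 13, 250], [21, 19, 261], [22, 0, 266], [23, 1, 258]]
```

View pics/s11z.png

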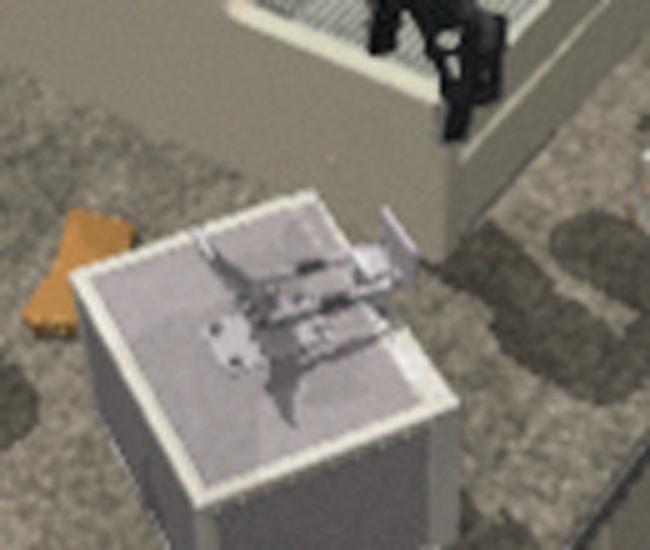

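View pics/w11.png

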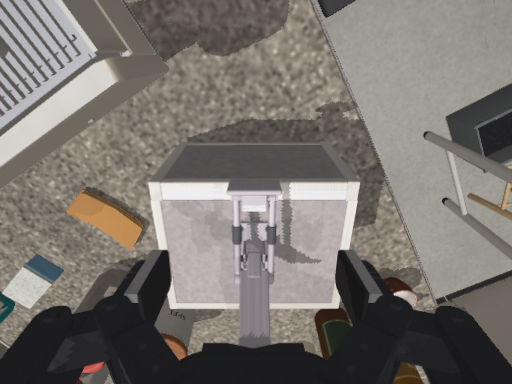

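The loop stays hooked: scene zoom shows the tab at (398,245) in front of the keeper, with the lever at about 1.05 rad and its end at (205,240). Next is the lever. I'll close the fingers and position in front of its upper face.

```bash
python3 - <<'E'
from h import *
go([-25,0,310],0);go([-18,0,248],0)
E
```

```text
row [-0.6, 98.9, 4.6] [7.3, -0.1, -0.2]
row [-0.7, 98.0, 67.0] [7.3, -0.1, -0.2]
```

>>> drive_tool --plan '[[[0,35,0,3,0,0,1],[0,70,2,6,0,0,1],[0,98,5,7.3,0,0,1],[0,98,5,7.3,0,0,1],[-0.5,98,30,7.3,0,0,1],[-0.5,98,55,7.3,0,0,1],[-0.5,98,67,7.3,0,0,1],[-0.5,98,67,7.3,0,0,1]]]'

```text
time_s: 11.7
tcp_pos: [0.5552, 0.3202, 0.2453]
orientation: [0.26, 0.966, -0.002, -0.003]
force: [-0.1, 0.2, 0.1]
gripper_width: -0.003
```

```bash
python3 - <<'E'
from h import *
st();snap('scene','scene12')
x,y,w,h=180,130,130,110
cv2.imwrite('pics/s12z.png',cv2.resize(cv2.imread('pics/scene12.png')[y:y+h,x:x+w],None,fx=5,fy=5,interpolation=cv2.INTER_CUBIC))
for th in (1,.9,.8,.7,.6,.5,.4,.3,.2,.1,0):
    s=66;c=np.cos(th);n=np.sin(th);p=[-20+s*c-4*n-11,0,182+s*n+4*c];print(th,np.round(p,1));go(p,0)
E
```

```text
t 11.70 tcp case mm [-19.1   0.7 245.3] world [0.555 0.32  0.245] z [-0.005  0.004 -1.   ] x [0.003 1.    0.004] F case [0.1 0.2 0.1] w -0.003 j [ 0.77  0.44  0.42 -0.   -1.55 -1.29]
1 [  1.3   0.  239.7]
row [-0.1, 19.9, 7.7] [-0.1, -0.1, -0.2]
0.9 [  6.9   0.  236.2]
row [-0.1, 25.5, 11.2] [-0.1, -0.1, -0.2]
0.8 [ 12.1   0.  232.1]
row [-0.1, 30.7, 15.2] [-0.1, -0.1, -0.2]
0.7 [ 16.9   0.  227.6]
row [-0.1, 35.5, 19.8] [-0.1, -0.1, -0.2]
0.6 [ 21.2   0.  222.6]
row [-0.1, 39.8, 24.8] [-0.1, -0.1, -0.2]
0.5 [ 25.    0.  217.2]
row [-0.1, 43.6, 30.2] [-0.1, -0.1, -0.2]
0.4 [ 28.2   0.  211.4]
row [-0.1, 46.9, 35.9] [-0.1, -0.1, -0.2]
0.3 [ 30.9   0.  205.3]
row [-0.1, 49.5, 42.0] [-0.1, -0.1, -0.2]
0.2 [ 32.9   0.  199. ]
row [-0.1, 51.5, 48.3] [-0.1, -0.1, -0.2]
0.1 [ 34.3   0.  192.6]
row [-0.1, 52.9, 54.7] [-0.1, -0.1, -0.2]
0 [ 35.   0. 186.]
row [-0.1, 53.7, 61.3] [-0.1, -0.1, -0.2]
```

View pics/s12z.png

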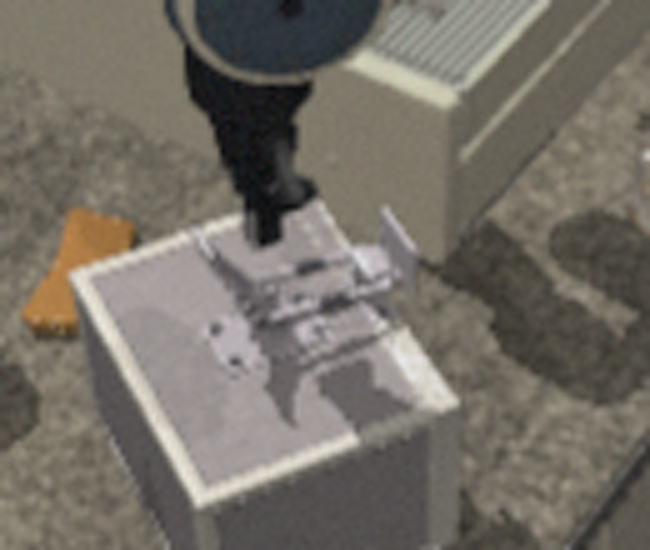

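The closed fingers are in front of the lever's face (tip at (262,240), lever end at (205,240)). I'll follow the arc down to about 0.5 rad.

>>> drive_tool --plan '[[[0,10,3,0,0,0,1],[0,20,8,0,0,0,1],[0,25,11,0,0,0,1],[0,31,15,0,0,0,1],[0,35,20,0,0,0,1],[0,40,25,0,0,0,1],[0,43,30,0,0,0,1],[0,43,30,0,0,0,1]]]'

```text
time_s: 12.55
tcp_pos: [0.5774, 0.358, 0.2161]
orientation: [0.26, 0.966, -0.001, -0.002]
force: [-0.3, 0.5, 0.4]
gripper_width: -0.001
```

```bash
python3 - <<'E'
from h import *
st();snap('scene','scene13')
x,y,w,h=180,130,130,110
cv2.imwrite('pics/s13z.png',cv2.resize(cv2.imread('pics/scene13.png')[y:y+h,x:x+w],None,fx=5,fy=5,interpolation=cv2.INTER_CUBIC))
for th in (.4,.3,.2,.1,0,-.05):
    s=66;c=np.cos(th);n=np.sin(th);p=[-20+s*c-4*n-11,0,182+s*n+4*c];go(p,0)
E
```

```text
t 12.55 tcp case mm [ 24.7   0.3 216.1] world [0.577 0.358 0.216] z [-0.003  0.003 -1.   ] x [0.003 1.    0.003] F case [0.2 0.5 0.4] w -0.001 j [ 0.78  0.53  0.48 -0.   -1.53 -1.31]
row [-0.5, 3.9, 4.7] [-0.2, -0.2, -0.2]
row [-0.5, 6.6, 10.8] [-0.2, -0.2, -0.2]
row [-0.5, 8.6, 17.1] [-0.2, -0.2, -0.2]
row [-0.5, 10.0, 23.5] [-0.2, -0.2, -0.2]
row [-0.6, 10.8, 30.1] [-0.2, -0.2, -0.2]
row [-0.6, 10.9, 33.4] [-0.2, -0.2, -0.2]
```

View pics/s13z.png

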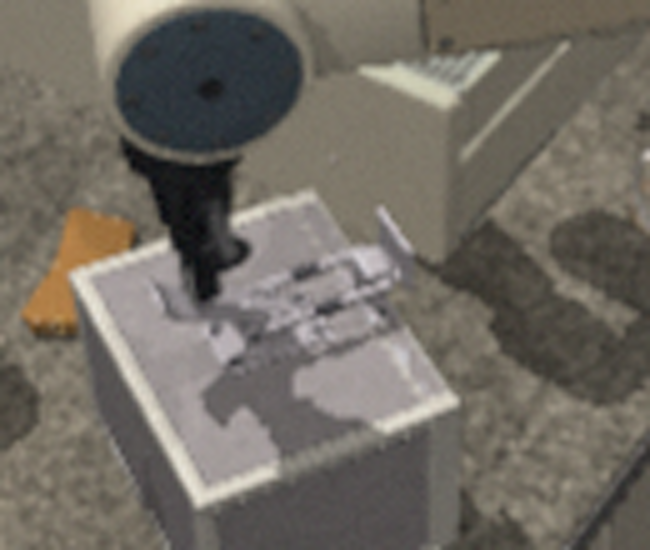

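The lever is lower, with its end at (155,290), and the loop is still on the keeper. Pressing it over centre.

>>> drive_tool --plan '[[[0,4,5,0,0,0,1],[0,6.5,11,0,0,0,1],[0,8.5,17,0,0,0,1],[0,10,23,0,0,0,1],[0,10.5,28,0,0,0,1],[0,11,31,0,0,0,1],[0,11,31,0,0,0,1]]]'

```text
time_s: 13.3
tcp_pos: [0.5821, 0.3672, 0.1861]
orientation: [0.26, 0.966, -0.001, -0.002]
force: [-2.2, -1.1, 6.5]
gripper_width: -0.001
```

```bash
python3 - <<'E'
from h import *
st();snap('scene','scene14')
x,y,w,h=180,130,130,110
cv2.imwrite('pics/s14z.png',cv2.resize(cv2.imread('pics/scene14.png')[y:y+h,x:x+w],None,fx=5,fy=5,interpolation=cv2.INTER_CUBIC))
E
```

```text
t 13.30 tcp case mm [ 35.    0.8 186.1] world [0.582 0.367 0.186] z [-0.003  0.003 -1.   ] x [0.002 1.    0.003] F case [-2.   1.3  6.5] w -0.001 j [ 0.79  0.55  0.45 -0.   -1.47 -1.31]
```

View pics/s14z.png

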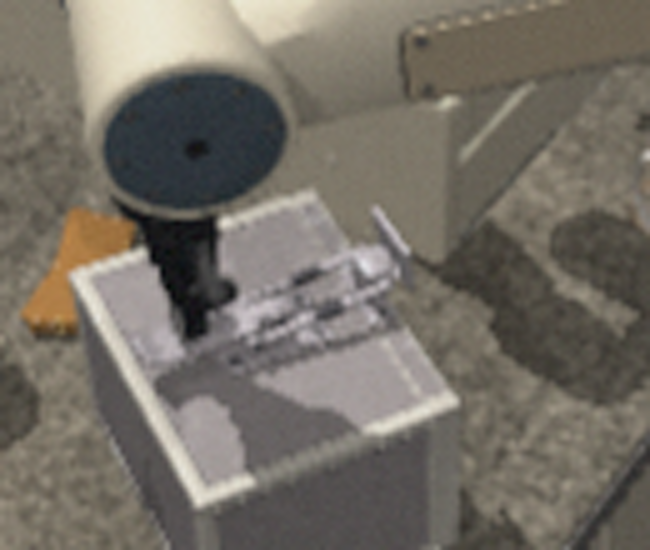

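The lever is flat under the tip at z≈186. A small firm press, then lift clear.

>>> drive_tool --plan '[[[0,0,2,0,0,0,1],[0,0,3,0,0,0,1],[0,0,0,0,0,0,1],[0,0,-40,0,0,0,1],[0,0,-90,0,0,0,1],[0,-50,-130,0,0,0,1],[0,-100,-160,0,0,0,1],[0,-150,-170,0,0,0,1]]]'

```text
time_s: 14.15
tcp_pos: [0.5182, 0.2555, 0.3512]
orientation: [0.259, 0.966, -0.0, -0.001]
force: [0.5, -1.6, -0.1]
gripper_width: -0.0
```

```bash
python3 - <<'E'
from h import *
st();snap('wrist','w15')
f=snap('scene','scene15')
x,y,w,h=180,130,130,110
cv2.imwrite('pics/s15z.png',cv2.resize(cv2.imread('pics/scene15.png')[y:y+h,x:x+w],None,fx=5,fy=5,interpolation=cv2.INTER_CUBIC))
c=tocase(pts(f))*1000
s=(abs(c[...,1])<14)&(c[...,2]>175)&(c[...,0]<80)&(c[...,0]>-140)&(c[...,2]<280)
q=c[s];q=q[np.argsort(q[:,0])];print(np.round(q[::5]).astype(int).tolist())
s=(abs(c[...,1])<105)&(abs(c[...,1])>40)&(c[...,2]>152)&(c[...,2]<170)&(c[...,0]<-70)
print('door top x min',np.percentile(c[s][:,0],[1,3,5,10]))
E
```

```text
t 14.15 tcp case mm [-93.6   0.5 351.2] world [0.518 0.256 0.351] z [-0.001  0.002 -1.   ] x [0.002 1.    0.002] F case [-1.1 -1.2 -0.1] w -0.0 j [ 0.73  0.32  0.5  -0.   -1.75 -1.25]
[[-111, -7, 212], [-108, 0, 216], [-107, 8, 214], [-107, -6, 187], [-106, 10, 203], [-105, 5, 189], [-104, 7, 219], [-100, -6, 195], [-98, -2, 195], [-95, 3, 192], [-93, -7, 193], [-90, 6, 187], [-88, -4, 194], [-86, 7, 190], [-84, -13, 187], [-84, 4, 183], [-69, -12, 185], [-52, -14, 187], [-40, -11, 186], [-28, -9, 184], [-26, 11, 181], [-23, 3, 188], [-22, -10, 187], [-18, 6, 189], [-15, 12, 182], [-14, 8, 193], [-12, 10, 177], [-9, -5, 192], [-6, 10, 189], [-3, -7, 189], [0, 1, 193], [2, -12, 187], [5, -5, 185], [6, -11, 185], [10, 6, 188], [12, -6, 187], [14, 8, 188], [17, -10, 187], [20, -11, 187], [23, -3, 191], [26, 12, 189], [28, 14, 182], [30, -14, 184], [32, 10, 189], [34, 4, 185], [37, 3, 185], [40, -6, 188], [42, -8, 186], [45, -2, 185], [48, 5, 183], [51, 13, 188], [52, 8, 189], [55, -10, 187], [58, 12, 185], [61, -6, 184], [63, 10, 191], [66, 8, 191], [68, 14, 188], [71, -5, 190]]
door top x min [-207.76604332 -199.70170261 -100.94286323  -98.24392705]
```

View pics/s15z.png

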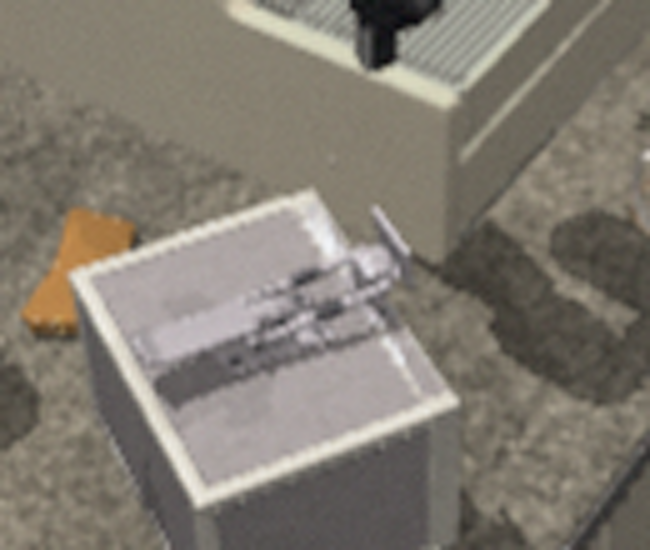

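View pics/w15.png

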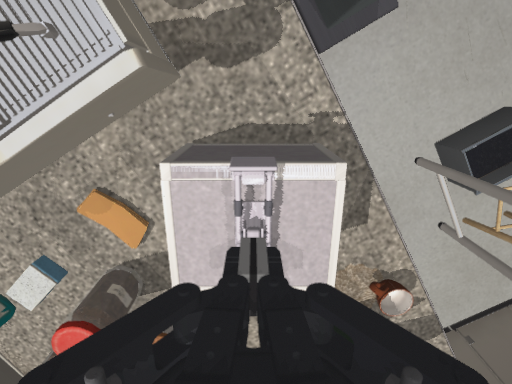

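The lever face is level (z 185–189 from x=0 to 70), the tab sits at x≈-108 in front of the keeper, the door is flush at -100, and the fingers are clear. I'll let the arm settle and hand in.

>>> drive_tool --plan '[[[0,0,0,0,0,0,1],[0,0,0,0,0,0,1]]]'

```text
time_s: 14.45
tcp_pos: [0.5174, 0.2524, 0.3559]
orientation: [0.261, 0.965, 0.003, 0.002]
force: [0.1, 0.2, -0.0]
gripper_width: 0.001
```

```bash
python3 - <<'E'
from h import *
st()
f=snap('top','top16');W=pts(f)
for (u,v) in[(332,215),(322,224),(342,224),(148,213),(157,210)]: print(u,v,W[v,u].round(3))
print(env.sign_off())
E
```

```text
t 14.45 tcp case mm [-96.7  -0.5 355.9] world [0.517 0.252 0.356] z [ 0.006 -0.002 -1.   ] x [ 0.005  1.    -0.002] F case [ 0.2  0.  -0. ] w 0.001 j [ 0.73  0.31  0.49 -0.   -1.75 -1.25]
332 215 [ 0.43  -0.032  0.088]
322 224 [ 0.4   -0.001  0.058]
342 224 [ 0.402 -0.077  0.047]
148 213 [0.432 0.638 0.008]
157 210 [0.443 0.602 0.022]
the job is handed in; nothing more can be done
None
```

The cup case is latched and the job is handed in at about 14.5 s of the 64 s allowed. I pushed the door shut, swung the loop down by its tab and drew the crossbar back under the keeper's lip against the post. I then released the tab and pressed the lever flat with closed fingers.

What the last checks showed:
- **Door:** its top front edge read about x = -100 mm in the case frame, which is the shut position.
- **Hooking:** the crossbar was estimated 0.5 mm from its seat and 2 mm below it. The lever still stood at about 1.05–1.1 rad at that point.
- **Crossbar at the end:** the tab read about x = -108 mm, which puts the crossbar in the keeper's mouth. The crossbar itself was inferred from the tab, not seen directly.
- **Lever:** its upper face read level at 185–189 mm along its length.
- **Jug and espresso cup:** the same pixels gave their starting positions to within about 5 mm.
- **Robot:** the wrist force was near 0 N, with the tool about 170 mm above the latch.

No check failed or disagreed beyond the few millimetres of depth noise. The hand-in gives no verdict.

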